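# Trap the bench block in the stamping fence

## Robot

A 6-joint arm with a two-finger parallel gripper is mounted at the origin on the work surface. World frame = base frame: x ahead of the robot, y to its left, z up, the work surface at z = 0. Lengths are in mm, angles in rad, forces in N, time in s.
With the tool pointing down it reaches from about 350 to 775 mm from the base axis. Payload 7.3 kg.
Tool frame: the origin (TCP) lies at the very end of the fingers, on their centre line; the grasp point (between the pads) lies bot.grip_point_offset behind it (bot.grip_point_offset is the distance from the TCP to the grasp point, in mm); z points along the fingers, y is the line along which they close (so a half turn about z gives the same grasp; the last joint's range is limited). The gripper opens to 92 mm and grips with 3 to 60 N. Pads are 19 mm wide; open, the fingers measure 130 mm over their backs; the gripper's body (75 mm by 190 mm) begins 47 mm behind the grasp point.
Start: joints at [0.956, 0.342, 1.524, -0, 1.275, -0.146], TCP at [237.193, 468.385, 226.741] pointing down, gripper open.
Joint ranges: [-2.53, 2.53], [-0.77, 2.02], [0.04, 2.7], [-1, 4.14], [0.28, 2.66], [-3.11, 3.11]. Speed limits (rad/s): [2.57, 2.57, 3.14, 3.14, 3.14, 3.14].

## Interface

Orientations are given as [roll, pitch, yaw] about the fixed x, y, z axes, in that order (R = Rz(yaw) Ry(pitch) Rx(roll)).
In Python, from plant import bot gives the robot as it stands. The module is installed in compiled form; this text tells all that it offers.
- The arm moves only by the tool carry_out, never from a script. Its argument "plan" is a list of rows, each an object of numbers: "tx", "ty", "tz": the shift along the world's x, y, z in mm; "rx", "ry", "rz": the turn, a rotation vector about the world's x, y, z in rad. A call has 1 to 12 rows; each row shifts and turns the commanded pose from where the row before left it; what a row does not reach is not made up. A row lasts 1/10 s, in which the tool goes at most 50 mm and 8.59 degrees, less where a joint would pass 70% of its speed; a pose out of reach is approached as far as the arm can. A call with a gripper value outside its range is refused whole. "gripper" is the closure, from 0 (fully open) to 1 (shut), set as the call begins (left out, the last holds). The fingers move at their own pace and stop on an object; the grip force is fixed at half the most. Time passes only in rows, so rows that do not move let the fingers close. It gives the time, the measured TCP pose, the force, the opening and the grip force at its end, in the units of the state.
- bot.get_obs(): the state, without advancing time (a new reading comes with each control period).
- bot.capture(name): name is "scene" or "top" or "wrist"; returns the picture (400x640x3 uint8, red, green, blue); there is no depth.
- bot.camera_model(name): a dict with "camera_matrix" (3x3 intrinsics, pixels), "dist" ([k1, k2, p1, p2, k3] as OpenCV has them; the pictures are not rectified), "R" (3x3) and "t" (3): a world point X has camera coordinates R X + t. Camera axes: x right, y down, z forward; pixel columns grow to the right and rows downward; lengths in mm; the calibration is good to about 2 mm. A picture is of the moment at which its call begins: read the wrist's pose just before it. camera_model takes no time and is no camera call; for the wrist camera it gives the pose at the moment of the call.
- bot.close_job(): hands the job in; it is judged then, once.
The state is a dict: "time": time; "joint_positions": joint angles; "dq": joint speeds; "tau": joint torques, N m; "tool_pos": TCP position; "tcp_rot": TCP orientation; "contact_force": force on the tool from outside, world axes, zero at the start; "moment": the same for the moment, N m; "grip_width": finger opening in mm; "finger_force": force on a finger pad.
Only numpy, scipy, OpenCV 4.12 (cv2) and the standard library are available. Lean on these libraries where they do the work, as an engineer would, in place of code of your own. Each camera call takes 0.05 s, during which the arm holds its last target. There are 200 camera calls.

## Task

Set the steel bench block up for stamping: push it along the bench, with light fingertip pushes, into the corner of the fence so that it sits square and flush against both the long aluminium fence and the wooden end stop, and push the red sliding stop along the fence until it touches the block, so that the block cannot walk under the hammer. Nothing is picked up: do not lift the block or put the fingers astride the block or the red stop, and leave the hammers, stamp holders, punches and phone where they are.

Things in the scene. Friction and masses are not known exactly. Their poses are not given: they have to be found in the camera images.
- bench_block: The bench block: a bright steel plate 65 x 65 mm standing 13 mm out of a black rubber foot 80 x 80 x 22 mm; 35 mm high in all, 0.6 to 0.85 kg, slides with a push of about 3 to 6 N. Origin at the centre of its underside, x and y along its sides. It starts on the robot's side of the long fence, turned by up to 0.4 rad against it, between the end stop and the red stop.
- fence: L-shaped fence fixed to the bench; place and turn vary. Origin: the inside corner at bench level. Aluminium long fence: working face x = 0 from y = 0 to -345 mm, 34 mm thick towards +x, 32 mm high. Dark wooden end stop: working face y = 0 from x = 0 to -78 mm, 22 mm thick towards +y, 32 mm high. +x points away from the robot. The block is home with its centre at (-40, -40) mm in this frame.
- stop (a joint): Travel (m) of the red sliding stop along the long fence towards the end stop, 0 to 0.24. Its face is at y = -280 mm + this value in the fence's frame: 0.200 when touching a block that is home. Starts at 0.01 to 0.06. Its knob is slack: it slides with a push of about 3 N, stays where it is left, and can push the block along before it.
- stop_face (a point): Centre of the red stop's working face (towards the end stop), 33 mm out from the fence's face, 20 mm up. The stop's nose is a red bar in front of the fence, reaching 66 mm out from the fence's face, 18 mm thick along the fence, from 3 to 39 mm above the bench. Above the fence it has a saddle 36 mm long, 41 mm up, with a black knob.
- stop_back (a point): Centre of the red nose's other face (away from the end stop), 18 mm behind stop_face, 20 mm up: the place to push the stop along.
- stop_knob (a point): Top of the black knob on the red stop's saddle, 19 mm behind the fence's face, 18 mm back from the stop's face, 62 mm above the bench.
- hammer_a: Ball-pein hammer lying on the bench, pale wooden handle: head about 60 mm across, 265 mm long overall, 26 mm high; origin under its head, handle along its -x.
- hammer_b: Flat-faced hammer lying on the bench, brown handle, 245 mm long, 26 mm high; origin under its head, handle along its -x.
- stamps_a: Blue stamp holder, 44 x 44 mm, 42 mm high, with nine dark steel stamps standing in it (68 mm high in all); origin at the centre of its underside. It and stamps_b stand at the left of the end stop and behind the long fence, either way round.
- stamps_b: A second blue stamp holder, same size and origin as stamps_a.
- punch_a: Loose square steel punch lying on the bench near the outer end of the fence, 69 mm long along its x, 9 mm thick.
- punch_b: Loose square steel punch lying on the bench near the free end of the end stop, 69 mm long along its x, 9 mm thick.
- phone: Black mobile phone lying flat, 150 mm (its x) x 73 mm x 9 mm.
Mind the look-alikes: they are no part of the job. What is shaped like the bench_block but green is not meant.

How it is judged (in metres and radians):
At the end, for the whole second after the job is handed in: The bench block lies flat, at most 3 mm off the long fence and the end stop at its centre and square to them within 0.04 rad; the red stop reads 0.1965 to 0.203 and its face is within about 2 mm of the block; everything is at rest (x of bench_block in the frame of fence between -0.043 and -0.036 m and y of bench_block in the frame of fence between -0.043 and -0.036 m and (angle between the x axis of bench_block and the x axis of fence, either way round below 0.04 rad or angle between the x axis of bench_block and the y axis of fence, either way round below 0.04 rad) and height (world z) of bench_block below 0.004 m and angle between bench_block's own z axis and vertical below 0.05 rad and value of joint stop between 0.1965 and 0.203 m and horizontal distance between stop_face and bench_block below 0.0428 m and linear speed of bench_block below 0.005 m/s and velocity of joint stop below 0.005 m/s); the robot touches nothing.
It fails at once if the bench block is lifted off the bench or tipped (height (world z) of bench_block above 0.006 m or angle between bench_block's own z axis and vertical above 0.12 rad).
It fails at once if the fingers are put astride the bench block, as to grip it (x of the grasp point in the frame of bench_block between -0.032 and 0.032 m and y of the grasp point in the frame of bench_block between -0.032 and 0.032 m and height (world z) of the grasp point below 0.046 m).
It fails at once if the fingers are put astride the red stop or its knob, as to grip it ((x of the grasp point in the frame of stop_face between -0.034 and 0.034 m and y of the grasp point in the frame of stop_face between -0.014 and -0.004 m and height (world z) of the grasp point below 0.046 m) or (horizontal distance between the grasp point and stop_knob below 0.008 m and height (world z) of the grasp point below 0.068 m)).
It fails at once if the block or the stop is shoved hard (over 45 N) (contact force between the fingers and bench_block above 45 N or contact force between the fingers and stop above 45 N).
It fails at once if a hammer, stamp holder, punch or the phone is moved by more than 15 mm (distance of any of hammer_a, hammer_b, stamps_a, stamps_b, punch_a, punch_b, phone from where it was at the start of the episode above 0.015 m).
It also fails if it takes over 51 s, if anything falls off the work surface, if the arm or the gripper's body presses on something with over 40 N, if the wrist force passes 120 N, or if a joint passes its speed limit or range.

## Working session

There is one attempt and no reset: what is moved stays moved. The work goes in short steps, Python scripts to look and compute and a tool call to move; the robot and the scene stay as the last step left them, time stands still between calls to the robot, and variables do not carry over. Pictures are saved under pics/ and viewed, at most 10 in all, crops included, and the job is handed in when it is done.

Besides the shell and the picture viewer there is one more tool, called after "Call:" as a command line: name --argument value ..., lists and objects as JSON in quotes. carry_out: Moves the arm, as the interface text tells. Its arguments: {"type":"object","properties":{"plan":{"type":"array"},"gripper":{"type":"number"}},"required":["plan"]}

```bash
mkdir -p pics && python3 - <<'E'
from plant import bot
import cv2
for n in("top","scene"):
    im=bot.capture(n); cv2.imwrite(f"pics/{n}0.png",im[:,:,::-1])
    m=bot.camera_model(n); print(n,m)
o=bot.get_obs();print(o, bot.grip_point_offset)
E
```

```text
top {'camera_matrix': array([[458.19570615,   0.        , 320.85610958],
       [  0.        , 458.19570615, 197.3656033 ],
       [  0.        ,   0.        ,   1.        ]]), 'dist': array([0.01232124, 0.        , 0.        , 0.        , 0.        ]), 'R': array([[ 0.00487408, -0.99975289, -0.02168859],
       [-0.99210205, -0.00211603, -0.12541548],
       [ 0.12533859,  0.02212858, -0.99186721]]), 't': array([ -12.94833074,  596.91781962, 1282.28319227])}
scene {'camera_matrix': array([[492.88745406,   0.        , 306.07109445],
       [  0.        , 492.88745406, 199.41640463],
       [  0.        ,   0.        ,   1.        ]]), 'dist': array([-0.11074838,  0.        ,  0.        ,  0.        ,  0.        ]), 'R': array([[ 0.77882942,  0.62709535,  0.01327255],
       [ 0.34884172, -0.41546873, -0.84005666],
       [-0.52128129,  0.65889086, -0.54233629]]), 't': array([-452.9667647 , -154.35160659, 1606.21509251])}
{'time': 0.1, 'joint_positions': array([ 9.56001817e-01,  3.42667489e-01,  1.52491640e+00, -9.22105320e-06,
        1.27535966e+00, -1.46010476e-01]), 'dq': array([ 0.00132167, -0.00045418, -0.00203027, -0.00090965,  0.00035165,
        0.0012199 ]), 'tau': array([ 1.29267861e-03, -4.32005811e+01, -2.44695157e+01,  7.18152174e-02,
        5.25956182e-02, -5.65452615e-05]), 'tool_pos': array([236.9802322 , 468.08046801, 226.10872316]), 'tcp_rot': array([-3.14025485e+00, -1.87820732e-04,  2.67281118e+00]), 'contact_force': array([ 0.16292492, -0.29425468,  0.2374247 ]), 'moment': array([ 0.00355304,  0.05094896, -0.02660748]), 'finger_force': 0.0, 'grip_width': 91.94473124293143} 18.8
```

View pics/top0.png

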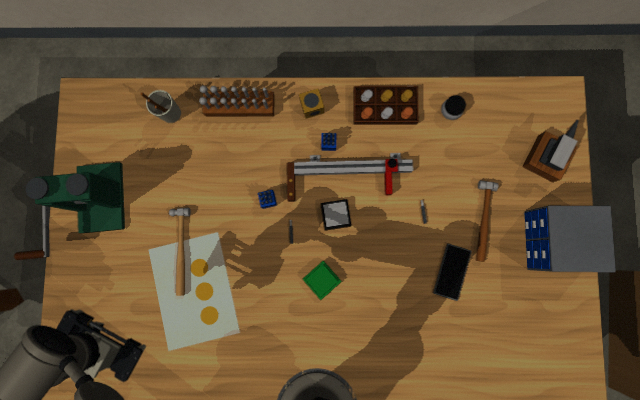

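View pics/scene0.png

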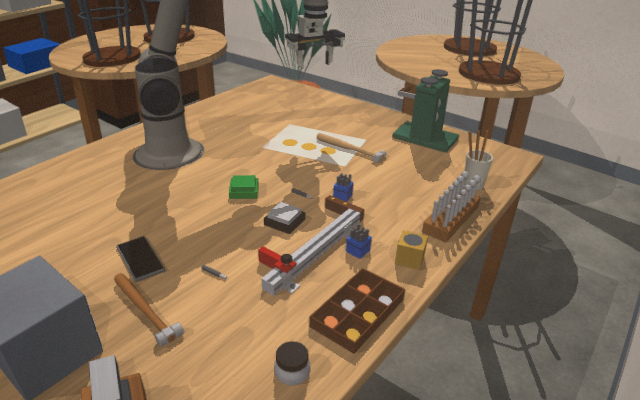

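The top view shows the block at about (336,214) and the fence from (290,167) to (412,165). The end stop is at (291,181), the red nose at (389,178), and the punches at (291,231) and (423,210). I'll measure these now.

```bash
cat > h.py <<'E'
import numpy as np, cv2
from plant import bot
def ray(n,uv,z,m=None):
    m=m or bot.camera_model(n)
    p=cv2.undistortPoints(np.array(uv,float).reshape(-1,1,2),m["camera_matrix"],m["dist"]).reshape(-1,2)
    d=np.c_[p,np.ones(len(p))]@m["R"]; c=-m["R"].T@m["t"]
    return c+d*((z-c[2])/d[:,2])[:,None]
def comps(mask,amin):
    n,l,s,c=cv2.connectedComponentsWithStats(mask.astype(np.uint8))
    return [(s[i],c[i].round(1),cv2.minAreaRect(np.argwhere(l==i)[:,::-1].astype(np.float32))) for i in range(1,n) if s[i,4]>amin]
E
python3 - <<'E'
from h import *
im=cv2.imread("pics/top0.png"); hsv=cv2.cvtColor(im,cv2.COLOR_BGR2HSV)
np.set_printoptions(precision=1,suppress=True)
H,S,V=[hsv[...,i].astype(int) for i in range(3)]
roi=np.zeros(H.shape,bool); roi[140:260,260:450]=1
def show(n,mask,z,a=25):
    for s,c,r in comps(mask&roi,a):
        print(n,s[4],c,ray("top",c,z)[0][:2],"box",ray("top",cv2.boxPoints(r),z)[:,:2].tolist())
show("red",((H<6)|(H>174))&(S>200)&(V>80),39)
show("steel/alu",(S<60)&(V>100),33)
show("black",(V<45),22)
show("wood",(H<15)&(S>100)&(V<110)&(V>40),32)
cv2.imwrite("pics/crop0.png",cv2.resize(im[140:260,270:440],None,fx=4.5,fy=4.5,interpolation=cv2.INTER_CUBIC))
E
```

```text
red 202 [389.1 177.4] [ 655.2 -207.4] box [[709.2153246172224, -196.25577690586505], [709.2134690150583, -230.88767007635508], [609.8529227606998, -229.32720086819216], [609.7881980576403, -195.0155845938719]]
steel/alu 282 [337.4 162.4] [700.4 -58.5] box [[703.1947780355542, 68.46807482594349], [710.4874353477446, -193.99278671449412], [699.2075371130092, -194.15472899180918], [691.8789358737115, 68.02970897990221]]
steel/alu 32 [406.8 161. ] [ 704.6 -260. ] box [[707.5250000600679, -246.1945045795588], [707.5230482191324, -275.1216806060235], [701.6085472480145, -275.00586462768155], [701.6070603554876, -246.0944269854762]]
steel/alu 425 [339.3 169.8] [678.5 -64. ] box [[682.0202377227506, 68.26529963410294], [689.0138754132488, -193.75585125505467], [675.257439614053, -193.93459265394065], [668.2192860927005, 67.74839206990717]]
steel/alu 69 [405.6 168. ] [ 683.9 -256.2] box [[689.7877141061838, -237.22321684087228], [689.798771777783, -274.7742394644497], [678.0146170631401, -274.54262434563043], [677.9947117912342, -237.03250342757414]]
steel/alu 155 [338.4 207.4] [568.5 -61.4] 
[... 1335 characters left out ...]
3930031411156, -376.0379276969451], [422.8218580771061, -356.2647541456609]]
wood 31 [386.6 161.7] [ 702.7 -201.6] box [[714.8580813525864, -193.65732255237808], [716.9351735361015, -207.91572800170084], [687.0804757450583, -211.68662236303214], [685.0068245176107, -197.46893200388354]]
wood 125 [388.9 179.7] [ 649.6 -207.6] box [[607.5865894533987, -183.83555680873707], [715.4482865169498, -201.04240946303983], [709.9820612420854, -236.57619047752087], [602.301098467115, -219.04530424798767]]
wood 254 [290.1 180.4] [647.2  79. ] box [[703.0461891700481, 96.99401744247675], [704.7283410329444, 70.74598091563769], [590.8289312648512, 62.32995838503266], [589.1372326252235, 88.29489749516435]]
```

View pics/crop0.png

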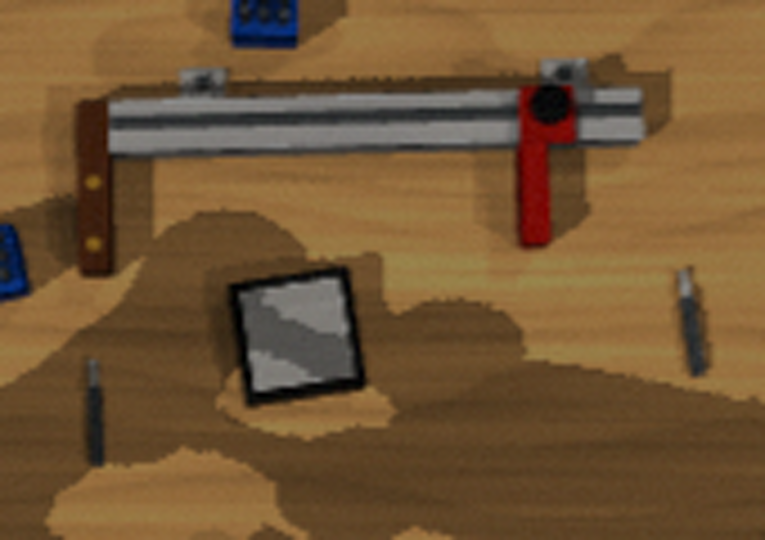

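The enlarged crop shows the near edge of the fence's top at crop rows 156 to 142. The block is turned slightly anticlockwise against it. The red nose spans crop x 518–551.

From the rays:
- **Fence corner:** about (668, 69), yaw about 0.027. Its length comes out at 344 and its width at 34, which agree with the given sizes.
- **Block:** centre about (550, -52), yaw about 0.156, with 80 mm sides.
- **Stop:** about 0.015.

Plan: close the fingers, push the block along +x to the fence, then push the stop's back along +y.

Call:
carry_out --plan '[{"tx": 19, "ty": -43, "rz": 0.041}, {"tx": 19, "ty": -43, "rz": 0.041}, {"tx": 19, "ty": -43, "rz": 0.041}, {"tx": 19, "ty": -43, "rz": 0.041}, {"tx": 19, "ty": -43, "rz": 0.041}, {"tx": 19, "ty": -43, "rz": 0.041}, {"tx": 19, "ty": -43, "rz": 0.041}, {"tx": 19, "ty": -43, "rz": 0.041}, {"tx": 19, "ty": -43, "rz": 0.041}, {"tx": 19, "ty": -43, "rz": 0.041}, {"tx": 19, "ty": -43, "rz": 0.041}, {"tx": 19, "ty": -43, "rz": 0.041}]' --gripper 1

```text
invalid input at $.plan[0]: expected keys tx, ty, tz, rx, ry, rz
```

Call:
carry_out --plan '[{"tx": 19, "ty": -43, "tz": 0, "rx": 0, "ry": 0, "rz": 0.041}, {"tx": 19, "ty": -43, "tz": 0, "rx": 0, "ry": 0, "rz": 0.041}, {"tx": 19, "ty": -43, "tz": 0, "rx": 0, "ry": 0, "rz": 0.041}, {"tx": 19, "ty": -43, "tz": 0, "rx": 0, "ry": 0, "rz": 0.041}, {"tx": 19, "ty": -43, "tz": 0, "rx": 0, "ry": 0, "rz": 0.041}, {"tx": 19, "ty": -43, "tz": 0, "rx": 0, "ry": 0, "rz": 0.041}, {"tx": 19, "ty": -43, "tz": 0, "rx": 0, "ry": 0, "rz": 0.041}, {"tx": 19, "ty": -43, "tz": 0, "rx": 0, "ry": 0, "rz": 0.041}, {"tx": 19, "ty": -43, "tz": 0, "rx": 0, "ry": 0, "rz": 0.041}, {"tx": 19, "ty": -43, "tz": 0, "rx": 0, "ry": 0, "rz": 0.041}, {"tx": 19, "ty": -43, "tz": 0, "rx": 0, "ry": 0, "rz": 0.041}, {"tx": 19, "ty": -43, "tz": 0, "rx": 0, "ry": 0, "rz": 0.041}]' --gripper 1

```text
time: 1.3
tool_pos: [465.4, -49.6, 226.5]
tcp_rot: [3.141, -0.0, -3.117]
contact_force: [1.3, -0.4, 0.1]
grip_width: 2.1
finger_force: 0.0
```

Call:
carry_out --plan '[{"tx": 0, "ty": 0, "tz": -40, "rx": 0, "ry": 0, "rz": 0}, {"tx": 0, "ty": 0, "tz": -40, "rx": 0, "ry": 0, "rz": 0}, {"tx": 0, "ty": 0, "tz": -40, "rx": 0, "ry": 0, "rz": 0}, {"tx": 0, "ty": 0, "tz": -40, "rx": 0, "ry": 0, "rz": 0}, {"tx": 0, "ty": -1, "tz": -35, "rx": 0, "ry": 0, "rz": 0}, {"tx": 0, "ty": -1, "tz": -20, "rx": 0, "ry": 0, "rz": 0}, {"tx": 0, "ty": 0, "tz": 0, "rx": 0, "ry": 0, "rz": 0}]'

```text
time: 2.0
tool_pos: [463.0, -49.1, 9.1]
tcp_rot: [3.14, -0.006, -3.119]
contact_force: [-0.2, -0.1, -0.8]
grip_width: 0.5
finger_force: 0.0
```

```bash
python3 - <<'E'
from h import *
print(bot.get_obs()["tool_pos"])
cv2.imwrite("pics/w1.png",bot.capture("wrist")[:,:,::-1])
E
```

```text
[462.96842145 -49.13350866   9.14327174]
```

View pics/w1.png

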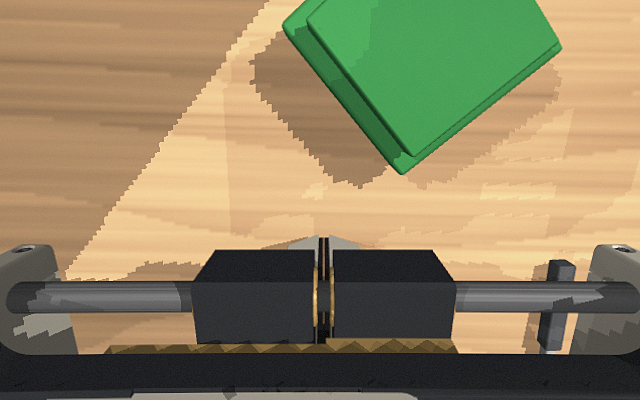

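The wrist camera looks back towards the robot: the green look-alike is at (430,80) and the fingers are shut at (325,300). The fingers are behind the block as planned, so I start pushing +x.

Call:
carry_out --plan '[{"tx": 10, "ty": 0, "tz": 2, "rx": 0, "ry": 0, "rz": 0}, {"tx": 10, "ty": 0, "tz": 1, "rx": 0, "ry": 0, "rz": 0}, {"tx": 5, "ty": 0, "tz": 0, "rx": 0, "ry": 0, "rz": 0}, {"tx": 5, "ty": 0, "tz": 0, "rx": 0, "ry": 0, "rz": 0}, {"tx": 4, "ty": 0, "tz": 0, "rx": 0, "ry": 0, "rz": 0}, {"tx": 4, "ty": 0, "tz": 0, "rx": 0, "ry": 0, "rz": 0}, {"tx": 4, "ty": 0, "tz": 0, "rx": 0, "ry": 0, "rz": 0}, {"tx": 4, "ty": 0, "tz": 0, "rx": 0, "ry": 0, "rz": 0}]'

```text
time: 2.85
tool_pos: [508.7, -48.9, 14.5]
tcp_rot: [3.14, -0.006, -3.118]
contact_force: [-7.7, 0.8, 5.3]
grip_width: 0.0
finger_force: 3.6
```

Call:
carry_out --plan '[{"tx": 4, "ty": 0.1, "tz": 0, "rx": 0, "ry": 0, "rz": 0}, {"tx": 4, "ty": 0.1, "tz": 0, "rx": 0, "ry": 0, "rz": 0}, {"tx": 4, "ty": 0.1, "tz": 0, "rx": 0, "ry": 0, "rz": 0}, {"tx": 4, "ty": 0.1, "tz": 0, "rx": 0, "ry": 0, "rz": 0}, {"tx": 4, "ty": 0.1, "tz": 0, "rx": 0, "ry": 0, "rz": 0}, {"tx": 4, "ty": 0.1, "tz": 0, "rx": 0, "ry": 0, "rz": 0}, {"tx": 4, "ty": 0.1, "tz": 0, "rx": 0, "ry": 0, "rz": 0}]'

```text
time: 3.55
tool_pos: [537.0, -48.4, 14.4]
tcp_rot: [3.14, -0.005, -3.118]
contact_force: [-6.4, 0.4, 4.1]
grip_width: 0.6
finger_force: 3.3
```

Call:
carry_out --plan '[{"tx": 4, "ty": 0.1, "tz": 0, "rx": 0, "ry": 0, "rz": 0}, {"tx": 4, "ty": 0.1, "tz": 0, "rx": 0, "ry": 0, "rz": 0}, {"tx": 4, "ty": 0.1, "tz": 0, "rx": 0, "ry": 0, "rz": 0}, {"tx": 4, "ty": 0.1, "tz": 0, "rx": 0, "ry": 0, "rz": 0}, {"tx": 4, "ty": 0.1, "tz": 0, "rx": 0, "ry": 0, "rz": 0}, {"tx": 4, "ty": 0.1, "tz": 0, "rx": 0, "ry": 0, "rz": 0}, {"tx": 4, "ty": 0.1, "tz": 0, "rx": 0, "ry": 0, "rz": 0}, {"tx": 0, "ty": 0, "tz": 0, "rx": 0, "ry": 0, "rz": 0}]'

```text
time: 4.35
tool_pos: [566.0, -47.9, 14.4]
tcp_rot: [3.141, -0.003, -3.118]
contact_force: [-4.1, 0.8, 1.5]
grip_width: 0.3
finger_force: 2.1
```

Call:
carry_out --plan '[{"tx": 2, "ty": 0.1, "tz": 0, "rx": 0, "ry": 0, "rz": 0}, {"tx": 2, "ty": 0.1, "tz": 0, "rx": 0, "ry": 0, "rz": 0}, {"tx": 2, "ty": 0.1, "tz": 0, "rx": 0, "ry": 0, "rz": 0}]'

```text
time: 4.65
tool_pos: [571.6, -47.6, 14.4]
tcp_rot: [3.141, -0.004, -3.118]
contact_force: [-5.9, 0.7, 3.1]
grip_width: 0.3
finger_force: 2.9
```

Call:
carry_out --plan '[{"tx": 1.5, "ty": 0, "tz": 0, "rx": 0, "ry": 0, "rz": 0}, {"tx": 1.5, "ty": 0, "tz": 0, "rx": 0, "ry": 0, "rz": 0}, {"tx": 1, "ty": 0, "tz": 0, "rx": 0, "ry": 0, "rz": 0}]'

```text
time: 4.95
tool_pos: [575.7, -47.6, 14.3]
tcp_rot: [3.141, -0.003, -3.118]
contact_force: [-6.7, 0.9, 3.2]
grip_width: 0.2
finger_force: 3.0
```

Call:
carry_out --plan '[{"tx": 1, "ty": 0, "tz": 0, "rx": 0, "ry": 0, "rz": 0}, {"tx": 1, "ty": 0, "tz": 0, "rx": 0, "ry": 0, "rz": 0}]'

```text
time: 5.15
tool_pos: [577.6, -47.6, 14.4]
tcp_rot: [3.141, -0.004, -3.118]
contact_force: [-6.1, -0.7, 3.0]
grip_width: 0.4
finger_force: 3.0
```

Call:
carry_out --plan '[{"tx": 1, "ty": 0, "tz": 0, "rx": 0, "ry": 0, "rz": 0}, {"tx": 1, "ty": 0, "tz": 0, "rx": 0, "ry": 0, "rz": 0}]'

```text
time: 5.35
tool_pos: [578.9, -47.7, 14.3]
tcp_rot: [3.141, -0.005, -3.118]
contact_force: [-9.8, -0.7, 5.4]
grip_width: 0.4
finger_force: 5.3
```

Call:
carry_out --plan '[{"tx": 1, "ty": 0, "tz": 0, "rx": 0, "ry": 0, "rz": 0}, {"tx": 0, "ty": 0, "tz": 0, "rx": 0, "ry": 0, "rz": 0}]'

```text
time: 5.55
tool_pos: [579.0, -47.6, 14.3]
tcp_rot: [3.141, -0.007, -3.118]
contact_force: [-11.6, 0.1, 7.3]
grip_width: 0.7
finger_force: 5.8
```

```bash
python3 - <<'E'
from h import *
im=bot.capture("top")[:,:,::-1]
cv2.imwrite("pics/t2.png",cv2.resize(im[140:260,270:440],None,fx=4.5,fy=4.5,interpolation=cv2.INTER_CUBIC))
E
```

```text
(no output)
```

View pics/t2.png

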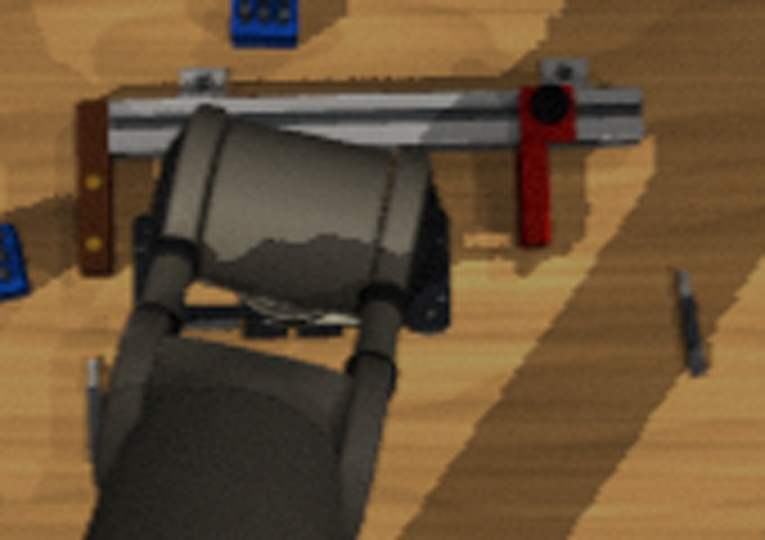

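The top view shows the arm hiding the block, with the red nose still at crop (535,195). The tool has stalled at x=579 while the force rises to 12 N, so the block is on the fence. Next I retreat, lift, and go behind the stop.

Call:
carry_out --plan '[{"tx": -10, "ty": 0, "tz": 0, "rx": 0, "ry": 0, "rz": 0}, {"tx": -30, "ty": 0, "tz": 0, "rx": 0, "ry": 0, "rz": 0}, {"tx": 0, "ty": 0, "tz": 45, "rx": 0, "ry": 0, "rz": 0}, {"tx": 0, "ty": 0, "tz": 45, "rx": 0, "ry": 0, "rz": 0}, {"tx": 0, "ty": -41, "tz": 0, "rx": 0, "ry": 0, "rz": 0}, {"tx": 0, "ty": -41, "tz": 0, "rx": 0, "ry": 0, "rz": 0}, {"tx": 26, "ty": -41, "tz": 0, "rx": 0, "ry": 0, "rz": 0}, {"tx": 26, "ty": -41, "tz": 0, "rx": 0, "ry": 0, "rz": 0}, {"tx": 26, "ty": -40, "tz": 0, "rx": 0, "ry": 0, "rz": 0}, {"tx": 26, "ty": 0, "tz": 0, "rx": 0, "ry": 0, "rz": 0}, {"tx": 0, "ty": 0, "tz": 0, "rx": 0, "ry": 0, "rz": 0}]'

```text
time: 6.7
tool_pos: [648.4, -253.2, 103.9]
tcp_rot: [-3.141, 0.002, -3.119]
contact_force: [-0.5, 0.9, -0.7]
grip_width: 0.4
finger_force: 0.0
```

```bash
python3 - <<'E'
from h import *
print(bot.get_obs()["tool_pos"])
im=bot.capture("top")[:,:,::-1]
cv2.imwrite("pics/t3.png",cv2.resize(im[140:260,270:440],None,fx=4.5,fy=4.5,interpolation=cv2.INTER_CUBIC))
E
```

```text
[ 648.41347354 -253.24191979  103.94933726]
```

View pics/t3.png

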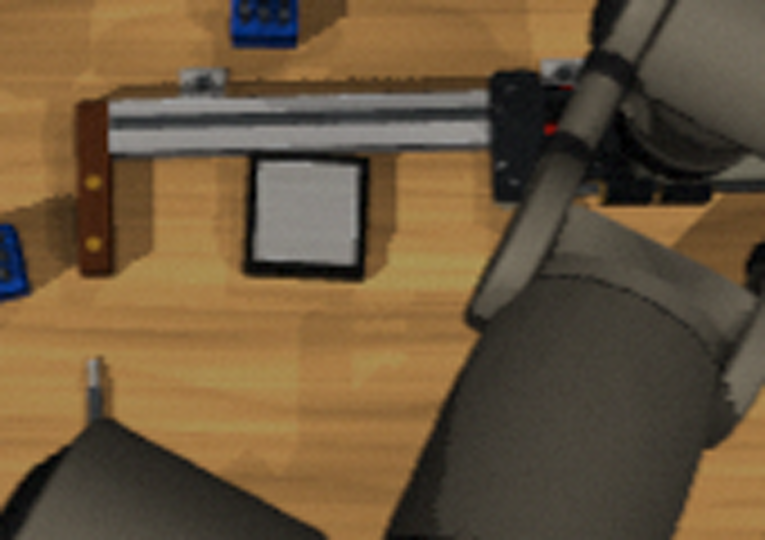

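The block is now against the fence at crop (305,215), with a possible small clockwise tilt. The stop's flat face and a final press should square it. Now I go down behind the stop and push +y.

Call:
carry_out --plan '[{"tx": -4, "ty": 0, "tz": -40, "rx": 0, "ry": 0, "rz": 0}, {"tx": 0, "ty": 0, "tz": -40, "rx": 0, "ry": 0, "rz": 0}, {"tx": 0, "ty": 0, "tz": -10, "rx": 0, "ry": 0, "rz": 0}, {"tx": 0, "ty": 0, "tz": 0, "rx": 0, "ry": 0, "rz": 0}]'

```text
time: 7.15
tool_pos: [640.9, -250.9, 13.4]
tcp_rot: [3.14, -0.003, -3.118]
contact_force: [-0.0, -0.7, 1.3]
grip_width: 0.3
finger_force: 0.0
```

Call:
carry_out --plan '[{"tx": 0, "ty": 5, "tz": 0, "rx": 0, "ry": 0, "rz": 0}, {"tx": 0, "ty": 5, "tz": 0, "rx": 0, "ry": 0, "rz": 0}, {"tx": 0, "ty": 5, "tz": 0, "rx": 0, "ry": 0, "rz": 0}, {"tx": 0, "ty": 5, "tz": 0, "rx": 0, "ry": 0, "rz": 0}, {"tx": -0.1, "ty": 5, "tz": 0, "rx": 0, "ry": 0, "rz": 0}]'

```text
time: 7.65
tool_pos: [642.7, -227.1, 15.8]
tcp_rot: [-3.14, 0.002, -3.118]
contact_force: [0.4, -2.8, 1.9]
grip_width: 0.7
finger_force: 1.4
```

Call:
carry_out --plan '[{"tx": -0.2, "ty": 8, "tz": 0, "rx": 0, "ry": 0, "rz": 0}, {"tx": -0.2, "ty": 8, "tz": 0, "rx": 0, "ry": 0, "rz": 0}, {"tx": -0.2, "ty": 8, "tz": 0, "rx": 0, "ry": 0, "rz": 0}, {"tx": -0.2, "ty": 8, "tz": 0, "rx": 0, "ry": 0, "rz": 0}, {"tx": -0.2, "ty": 8, "tz": 0, "rx": 0, "ry": 0, "rz": 0}, {"tx": -0.2, "ty": 8, "tz": 0, "rx": 0, "ry": 0, "rz": 0}, {"tx": -0.2, "ty": 8, "tz": 0, "rx": 0, "ry": 0, "rz": 0}, {"tx": -0.2, "ty": 8, "tz": 0, "rx": 0, "ry": 0, "rz": 0}, {"tx": -0.2, "ty": 8, "tz": 0, "rx": 0, "ry": 0, "rz": 0}, {"tx": -0.1, "ty": 4, "tz": 0, "rx": 0, "ry": 0, "rz": 0}]'

```text
time: 8.65
tool_pos: [640.1, -149.9, 14.7]
tcp_rot: [3.141, -0.0, -3.118]
contact_force: [1.2, -2.8, 1.9]
grip_width: 0.5
finger_force: 1.4
```

Call:
carry_out --plan '[{"tx": -0.1, "ty": 4, "tz": 0, "rx": 0, "ry": 0, "rz": 0}, {"tx": -0.1, "ty": 4, "tz": 0, "rx": 0, "ry": 0, "rz": 0}, {"tx": -0.1, "ty": 4, "tz": 0, "rx": 0, "ry": 0, "rz": 0}, {"tx": -0.1, "ty": 4, "tz": 0, "rx": 0, "ry": 0, "rz": 0}, {"tx": -0.1, "ty": 4, "tz": 0, "rx": 0, "ry": 0, "rz": 0}, {"tx": -0.1, "ty": 4, "tz": 0, "rx": 0, "ry": 0, "rz": 0}, {"tx": -0.1, "ty": 4, "tz": 0, "rx": 0, "ry": 0, "rz": 0}, {"tx": -0.1, "ty": 4, "tz": 0, "rx": 0, "ry": 0, "rz": 0}]'

```text
time: 9.45
tool_pos: [639.3, -119.8, 14.7]
tcp_rot: [-3.14, 0.0, -3.119]
contact_force: [1.3, -7.1, 1.5]
grip_width: 0.6
finger_force: 3.4
```

Call:
carry_out --plan '[{"tx": -0.1, "ty": 4, "tz": 0, "rx": 0, "ry": 0, "rz": 0}, {"tx": -0.1, "ty": 4, "tz": 0, "rx": 0, "ry": 0, "rz": 0}, {"tx": -0.1, "ty": 4, "tz": 0, "rx": 0, "ry": 0, "rz": 0}, {"tx": -0.1, "ty": 4, "tz": 0, "rx": 0, "ry": 0, "rz": 0}, {"tx": -0.1, "ty": 4, "tz": 0, "rx": 0, "ry": 0, "rz": 0}, {"tx": -0.1, "ty": 4, "tz": 0, "rx": 0, "ry": 0, "rz": 0}]'

```text
time: 10.05
tool_pos: [638.7, -95.8, 14.7]
tcp_rot: [-3.14, -0.0, -3.119]
contact_force: [0.9, -6.2, 2.4]
grip_width: 0.6
finger_force: 3.4
```

Call:
carry_out --plan '[{"tx": -0.1, "ty": 4, "tz": 0, "rx": 0, "ry": 0, "rz": 0}, {"tx": -0.1, "ty": 4, "tz": 0, "rx": 0, "ry": 0, "rz": 0}, {"tx": -0.1, "ty": 4, "tz": 0, "rx": 0, "ry": 0, "rz": 0}, {"tx": -0.1, "ty": 4, "tz": 0, "rx": 0, "ry": 0, "rz": 0}, {"tx": -0.1, "ty": 4, "tz": 0, "rx": 0, "ry": 0, "rz": 0}, {"tx": -0.1, "ty": 4, "tz": 0, "rx": 0, "ry": 0, "rz": 0}, {"tx": -0.1, "ty": 4, "tz": 0, "rx": 0, "ry": 0, "rz": 0}]'

```text
time: 10.75
tool_pos: [637.9, -67.9, 14.7]
tcp_rot: [-3.14, -0.0, -3.119]
contact_force: [0.4, -7.8, 2.2]
grip_width: 0.4
finger_force: 3.5
```

```bash
python3 - <<'E'
from h import *
print(bot.get_obs()["tool_pos"])
a=bot.capture("top")[140:260,270:440,::-1]; b=bot.capture("scene")[150:270,250:420,::-1]
cv2.imwrite("pics/t4.png",cv2.resize(np.vstack([a,b]),None,fx=2.5,fy=2.5,interpolation=cv2.INTER_CUBIC))
E
```

```text
[637.91283186 -67.85518559  14.73018908]
```

View pics/t4.png

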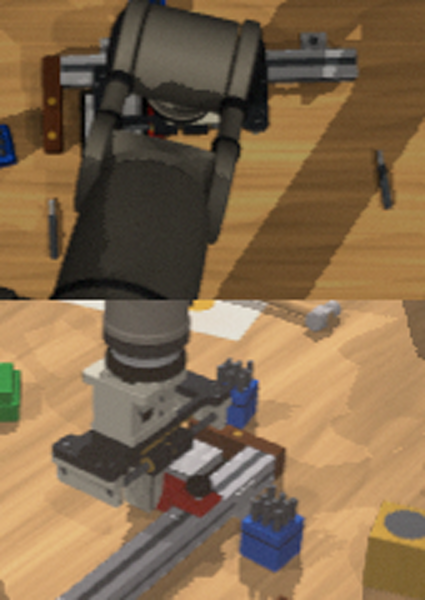

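The top part shows the block's left edge at about (85,120) and the end stop's face at (62,120), so roughly 20 mm remain. The stop is on the block.

Call:
carry_out --plan '[{"tx": -0.1, "ty": 3, "tz": 0, "rx": 0, "ry": 0, "rz": 0}, {"tx": -0.1, "ty": 3, "tz": 0, "rx": 0, "ry": 0, "rz": 0}, {"tx": -0.1, "ty": 3, "tz": 0, "rx": 0, "ry": 0, "rz": 0}, {"tx": -0.1, "ty": 3, "tz": 0, "rx": 0, "ry": 0, "rz": 0}, {"tx": 0, "ty": 2, "tz": 0, "rx": 0, "ry": 0, "rz": 0}]'

```text
time: 11.35
tool_pos: [637.5, -53.7, 14.7]
tcp_rot: [-3.141, -0.0, -3.119]
contact_force: [0.6, -7.4, 2.0]
grip_width: 0.6
finger_force: 3.5
```

Call:
carry_out --plan '[{"tx": 0, "ty": 1, "tz": 0, "rx": 0, "ry": 0, "rz": 0}, {"tx": 0, "ty": 1, "tz": 0, "rx": 0, "ry": 0, "rz": 0}, {"tx": 0, "ty": 1, "tz": 0, "rx": 0, "ry": 0, "rz": 0}]'

```text
time: 11.65
tool_pos: [637.4, -50.9, 14.7]
tcp_rot: [-3.14, -0.0, -3.119]
contact_force: [-0.1, -6.5, 2.3]
grip_width: 0.5
finger_force: 3.5
```

Call:
carry_out --plan '[{"tx": 0, "ty": 1, "tz": 0, "rx": 0, "ry": 0, "rz": 0}, {"tx": 0, "ty": 1, "tz": 0, "rx": 0, "ry": 0, "rz": 0}]'

```text
time: 11.85
tool_pos: [637.4, -48.9, 14.7]
tcp_rot: [-3.14, -0.001, -3.119]
contact_force: [1.0, -8.4, 2.1]
grip_width: 0.2
finger_force: 3.5
```

Call:
carry_out --plan '[{"tx": 0, "ty": 1, "tz": 0, "rx": 0, "ry": 0, "rz": 0}, {"tx": 0, "ty": 1, "tz": 0, "rx": 0, "ry": 0, "rz": 0}]'

```text
time: 12.05
tool_pos: [637.4, -47.1, 14.7]
tcp_rot: [-3.14, -0.001, -3.119]
contact_force: [-0.1, -11.4, 2.9]
grip_width: 0.1
finger_force: 5.9
```

Call:
carry_out --plan '[{"tx": 0, "ty": 1, "tz": 0, "rx": 0, "ry": 0, "rz": 0}, {"tx": 0, "ty": 1, "tz": 0, "rx": 0, "ry": 0, "rz": 0}]'

```text
time: 12.25
tool_pos: [637.4, -47.0, 14.8]
tcp_rot: [-3.137, -0.001, -3.118]
contact_force: [-0.7, -17.7, 1.3]
grip_width: 0.5
finger_force: 9.0
```

Call:
carry_out --plan '[{"tx": 0, "ty": 1, "tz": 0, "rx": 0, "ry": 0, "rz": 0}, {"tx": 0, "ty": 0, "tz": 0, "rx": 0, "ry": 0, "rz": 0}]'

```text
time: 12.45
tool_pos: [637.4, -47.0, 14.8]
tcp_rot: [-3.136, -0.001, -3.119]
contact_force: [-1.0, -18.7, 2.0]
grip_width: -0.1
finger_force: 9.2
```

Force has risen to 18 N with no movement, so the block is against the end stop. I retreat, then press the block lightly in +x to make sure it's flush.

Call:
carry_out --plan '[{"tx": 0, "ty": -6, "tz": 0, "rx": 0, "ry": 0, "rz": 0}, {"tx": 0, "ty": -10, "tz": 0, "rx": 0, "ry": 0, "rz": 0}, {"tx": 0, "ty": 0, "tz": 45, "rx": 0, "ry": 0, "rz": 0}, {"tx": 0, "ty": 0, "tz": 45, "rx": 0, "ry": 0, "rz": 0}, {"tx": -40, "ty": 0, "tz": 0, "rx": 0, "ry": 0, "rz": 0}, {"tx": -40, "ty": 28, "tz": 0, "rx": 0, "ry": 0, "rz": 0}, {"tx": -20, "ty": 30, "tz": 0, "rx": 0, "ry": 0, "rz": 0}, {"tx": 0, "ty": 30, "tz": 0, "rx": 0, "ry": 0, "rz": 0}, {"tx": 0, "ty": 0, "tz": -40, "rx": 0, "ry": 0, "rz": 0}, {"tx": 0, "ty": 0, "tz": -40, "rx": 0, "ry": 0, "rz": 0}, {"tx": 0, "ty": 0, "tz": -10, "rx": 0, "ry": 0, "rz": 0}, {"tx": 0, "ty": 0, "tz": 0, "rx": 0, "ry": 0, "rz": 0}]'

```text
time: 13.65
tool_pos: [536.4, 29.3, 13.4]
tcp_rot: [3.141, -0.004, -3.118]
contact_force: [-0.0, 0.4, 0.6]
grip_width: 0.5
finger_force: 0.0
```

Call:
carry_out --plan '[{"tx": 8, "ty": 0, "tz": 0, "rx": 0, "ry": 0, "rz": 0}, {"tx": 8, "ty": 0, "tz": 0, "rx": 0, "ry": 0, "rz": 0}, {"tx": 4, "ty": 0, "tz": 0, "rx": 0, "ry": 0, "rz": 0}, {"tx": 4, "ty": 0, "tz": 0, "rx": 0, "ry": 0, "rz": 0}, {"tx": 2, "ty": 0, "tz": 0, "rx": 0, "ry": 0, "rz": 0}]'

```text
time: 14.15
tool_pos: [564.4, 29.0, 15.2]
tcp_rot: [3.142, 0.001, -3.119]
contact_force: [0.2, -0.5, 0.2]
grip_width: 0.3
finger_force: 0.0
```

Call:
carry_out --plan '[{"tx": 2, "ty": 0, "tz": 0, "rx": 0, "ry": 0, "rz": 0}, {"tx": 2, "ty": 0, "tz": 0, "rx": 0, "ry": 0, "rz": 0}, {"tx": 2, "ty": 0, "tz": 0, "rx": 0, "ry": 0, "rz": 0}, {"tx": 2, "ty": 0, "tz": 0, "rx": 0, "ry": 0, "rz": 0}]'

```text
time: 14.55
tool_pos: [571.7, 29.1, 14.7]
tcp_rot: [3.141, -0.0, -3.118]
contact_force: [-0.1, -0.6, 0.3]
grip_width: 0.7
finger_force: 0.0
```

Call:
carry_out --plan '[{"tx": 1, "ty": 0, "tz": 0, "rx": 0, "ry": 0, "rz": 0}, {"tx": 1, "ty": 0, "tz": 0, "rx": 0, "ry": 0, "rz": 0}, {"tx": 1, "ty": 0, "tz": 0, "rx": 0, "ry": 0, "rz": 0}]'

```text
time: 14.85
tool_pos: [573.2, 29.1, 14.5]
tcp_rot: [3.141, -0.004, -3.118]
contact_force: [-8.0, -0.8, 5.4]
grip_width: 0.3
finger_force: 3.7
```

Call:
carry_out --plan '[{"tx": 1, "ty": 0, "tz": 0, "rx": 0, "ry": 0, "rz": 0}, {"tx": 0.5, "ty": 0, "tz": 0, "rx": 0, "ry": 0, "rz": 0}]'

```text
time: 15.05
tool_pos: [573.2, 29.1, 14.5]
tcp_rot: [3.141, -0.007, -3.118]
contact_force: [-11.2, -0.9, 9.0]
grip_width: 0.4
finger_force: 5.5
```

It stalled at 573 where I expected about 577. I'll back off and take a clear look.

Call:
carry_out --plan '[{"tx": -6, "ty": 0, "tz": 0, "rx": 0, "ry": 0, "rz": 0}, {"tx": -34, "ty": 0, "tz": 0, "rx": 0, "ry": 0, "rz": 0}, {"tx": 0, "ty": 0, "tz": 45, "rx": 0, "ry": 0, "rz": 0}, {"tx": 0, "ty": 0, "tz": 45, "rx": 0, "ry": 0, "rz": 0}, {"tx": -20, "ty": -45, "tz": 0, "rx": 0, "ry": 0, "rz": 0}, {"tx": -20, "ty": -45, "tz": 0, "rx": 0, "ry": 0, "rz": 0}, {"tx": -20, "ty": -45, "tz": 0, "rx": 0, "ry": 0, "rz": 0}, {"tx": 0, "ty": -45, "tz": 0, "rx": 0, "ry": 0, "rz": 0}, {"tx": 0, "ty": 0, "tz": 0, "rx": 0, "ry": 0, "rz": 0}]'

```text
time: 15.95
tool_pos: [476.6, -156.0, 105.3]
tcp_rot: [-3.139, 0.003, -3.124]
contact_force: [0.7, 0.7, -0.5]
grip_width: 0.4
finger_force: 0.0
```

```bash
python3 - <<'E'
from h import *
np.set_printoptions(precision=1,suppress=True)
print(bot.get_obs()["tool_pos"])
im=bot.capture("top")[:,:,::-1].copy(); cv2.imwrite("pics/t5full.png",im)
a=im[145:215,275:375]
cv2.imwrite("pics/t5.png",cv2.resize(a,None,fx=8,fy=8,interpolation=cv2.INTER_CUBIC))
hsv=cv2.cvtColor(im,cv2.COLOR_BGR2HSV).astype(int); H,S,V=[hsv[...,i] for i in range(3)]
roi=np.zeros(H.shape,bool); roi[145:215,275:375]=1
for n,k,z in(("steel",(S<60)&(V>100),35),("black",V<45,22),("red",((H<6)|(H>174))&(S>200)&(V>70),39)):
    for s,c,r in comps(k&roi,25): print(n,s[4],c,ray("top",c,z)[0][:2],ray("top",cv2.boxPoints(r),z)[:,:2].round(1).tolist())
E
```

```text
[ 476.6 -156.   105.3]
steel 94 [307.1 163.1] [697.9  29.8] [[701.3, 68.4], [705.8, -7.5], [695.2, -8.2], [690.6, 67.7]]
steel 115 [356.6 162. ] [ 701.2 -114.3] [[704.3, -62.9], [707.5, -164.8], [698.2, -165.0], [695.1, -63.1]]
steel 185 [355.2 169.4] [ 679.3 -110.1] [[684.6, -51.1], [688.4, -164.6], [674.6, -164.9], [670.8, -51.5]]
steel 124 [307.  170.5] [676.   29.9] [[680.9, 68.4], [685.8, -7.7], [671.6, -8.7], [666.7, 67.4]]
steel 461 [308.  188.5] [623.1  26.5] [[653.8, 55.9], [653.9, -2.2], [592.5, -2.6], [592.4, 55.2]]
black 56 [327.6 164.2] [697.2 -29.9] [[709.8, -19.2], [709.8, -39.8], [685.9, -39.9], [685.9, -19.3]]
black 269 [306.1 190.7] [618.4  32.7] [[583.0, 79.7], [668.7, 77.1], [664.4, -22.1], [578.9, -18.7]]
black 58 [366.3 209.3] [ 564.3 -142.4] [[552.5, -124.4], [593.5, -154.3], [584.7, -166.2], [543.7, -136.4]]
red 202 [325.6 178.2] [652.6 -24.3] [[703.3, -13.7], [703.3, -45.6], [606.6, -45.8], [606.5, -14.1]]
```

View pics/t5.png

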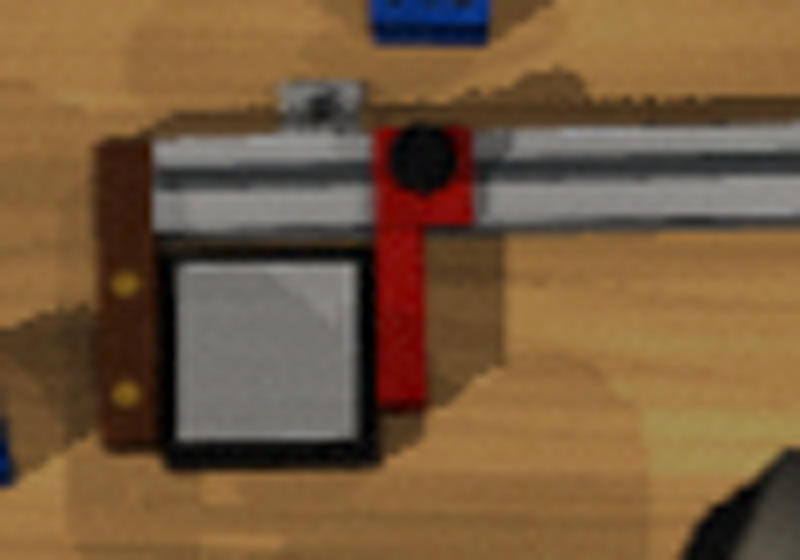

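The clear view shows a thin wood-coloured strip at crop row 243 between the foot and the fence. The block's centre is at about (623, 26.5) where home is about (629, 28), so it is still around 4–5 mm off the fence. The last press had about 9 N of downward force, which increased the friction and stalled it. I go back and push again with a slight upward bias.

Call:
carry_out --plan '[{"tx": 20, "ty": 46, "tz": 0, "rx": 0, "ry": 0, "rz": 0}, {"tx": 20, "ty": 46, "tz": 0, "rx": 0, "ry": 0, "rz": 0}, {"tx": 20, "ty": 46, "tz": 0, "rx": 0, "ry": 0, "rz": 0}, {"tx": 0, "ty": 46, "tz": 0, "rx": 0, "ry": 0, "rz": 0}, {"tx": 0, "ty": 0, "tz": -40, "rx": 0, "ry": 0, "rz": 0}, {"tx": 0, "ty": 0, "tz": -40, "rx": 0, "ry": 0, "rz": 0}, {"tx": 0, "ty": 0, "tz": -12, "rx": 0, "ry": 0, "rz": 0.004}, {"tx": 10, "ty": 0, "tz": 0, "rx": 0, "ry": 0, "rz": 0}, {"tx": 10, "ty": 0, "tz": 0, "rx": 0, "ry": 0, "rz": 0}, {"tx": 8, "ty": 0, "tz": 0, "rx": 0, "ry": 0, "rz": 0}, {"tx": 4, "ty": 0, "tz": 0, "rx": 0, "ry": 0, "rz": 0}, {"tx": 0, "ty": 0, "tz": 0, "rx": 0, "ry": 0, "rz": 0}]'

```text
time: 17.2
tool_pos: [569.3, 32.4, 13.7]
tcp_rot: [-3.141, 0.002, -3.115]
contact_force: [-0.0, -0.3, -0.7]
grip_width: 0.4
finger_force: 0.0
```

Call:
carry_out --plan '[{"tx": 2, "ty": 0, "tz": 0, "rx": 0, "ry": 0, "rz": 0}, {"tx": 1, "ty": 0, "tz": 0, "rx": 0, "ry": 0, "rz": 0}, {"tx": 1, "ty": 0, "tz": 0.2, "rx": 0, "ry": 0, "rz": 0}]'

```text
time: 17.5
tool_pos: [571.8, 32.6, 13.0]
tcp_rot: [3.141, -0.0, -3.114]
contact_force: [0.5, -0.7, 0.6]
grip_width: 0.2
finger_force: 0.0
```

Call:
carry_out --plan '[{"tx": 1, "ty": -1, "tz": 0.2, "rx": 0, "ry": 0, "rz": 0}, {"tx": 1, "ty": 0, "tz": 0.2, "rx": 0, "ry": 0, "rz": 0}, {"tx": 1, "ty": 0, "tz": 0.2, "rx": 0, "ry": 0, "rz": 0}]'

```text
time: 17.8
tool_pos: [573.1, 31.6, 13.2]
tcp_rot: [3.141, -0.004, -3.114]
contact_force: [-8.0, -1.1, 4.8]
grip_width: 0.3
finger_force: 3.9
```

Call:
carry_out --plan '[{"tx": 1, "ty": 0, "tz": 0.3, "rx": 0, "ry": 0, "rz": 0}, {"tx": 1, "ty": 0, "tz": 0.3, "rx": 0, "ry": 0, "rz": 0}]'

```text
time: 18.0
tool_pos: [573.7, 31.6, 13.3]
tcp_rot: [3.141, -0.008, -3.114]
contact_force: [-8.1, -0.8, 1.4]
grip_width: 0.8
finger_force: 4.1
```

Call:
carry_out --plan '[{"tx": 1, "ty": 0, "tz": 0.3, "rx": 0, "ry": 0, "rz": 0}, {"tx": 0, "ty": 0, "tz": 0, "rx": 0, "ry": 0, "rz": 0}]'

```text
time: 18.2
tool_pos: [575.3, 31.6, 13.3]
tcp_rot: [3.141, -0.006, -3.114]
contact_force: [-6.1, -0.6, -1.0]
grip_width: 0.2
finger_force: 3.1
```

The block is sliding, so I carry on.

Call:
carry_out --plan '[{"tx": 1, "ty": 0, "tz": 0.1, "rx": 0, "ry": 0, "rz": 0}, {"tx": 1, "ty": 0, "tz": 0.1, "rx": 0, "ry": 0, "rz": 0}]'

```text
time: 18.4
tool_pos: [577.0, 31.7, 13.3]
tcp_rot: [3.141, -0.007, -3.114]
contact_force: [-5.3, 0.3, -3.0]
grip_width: 0.2
finger_force: 3.0
```

Call:
carry_out --plan '[{"tx": 1, "ty": 0, "tz": 0.1, "rx": 0, "ry": 0, "rz": 0}, {"tx": 1, "ty": 0, "tz": 0.1, "rx": 0, "ry": 0, "rz": 0}]'

```text
time: 18.6
tool_pos: [578.9, 31.8, 13.4]
tcp_rot: [3.141, -0.007, -3.114]
contact_force: [-8.6, -1.2, -2.1]
grip_width: 0.6
finger_force: 4.4
```

Call:
carry_out --plan '[{"tx": 1, "ty": 0, "tz": 0.1, "rx": 0, "ry": 0, "rz": 0}, {"tx": 1, "ty": 0, "tz": 0.1, "rx": 0, "ry": 0, "rz": 0}]'

```text
time: 18.8
tool_pos: [579.0, 31.8, 13.3]
tcp_rot: [3.141, -0.012, -3.114]
contact_force: [-13.4, -2.7, 1.6]
grip_width: 0.4
finger_force: 7.1
```

Call:
carry_out --plan '[{"tx": 1, "ty": 0, "tz": 0.2, "rx": 0, "ry": 0, "rz": 0}, {"tx": 0.5, "ty": 0, "tz": 0.1, "rx": 0, "ry": 0, "rz": 0}, {"tx": 0, "ty": 0, "tz": 0, "rx": 0, "ry": 0, "rz": 0}]'

```text
time: 19.1
tool_pos: [579.0, 31.8, 13.3]
tcp_rot: [3.141, -0.015, -3.114]
contact_force: [-16.2, -2.0, 3.8]
grip_width: 0.2
finger_force: 8.1
```

Stalled at 579 with 16 N and little vertical force, so the block is flush with the fence. Now I re-seat the stop.

Call:
carry_out --plan '[{"tx": -8, "ty": 0, "tz": 0, "rx": 0, "ry": 0, "rz": 0}, {"tx": -30, "ty": 0, "tz": 0, "rx": 0, "ry": 0, "rz": 0}, {"tx": 0, "ty": 0, "tz": 45, "rx": 0, "ry": 0, "rz": 0}, {"tx": 0, "ty": 0, "tz": 45, "rx": 0, "ry": 0, "rz": 0}, {"tx": 0, "ty": -35, "tz": 0, "rx": 0, "ry": 0, "rz": 0}, {"tx": 20, "ty": -35, "tz": 0, "rx": 0, "ry": 0, "rz": 0}, {"tx": 35, "ty": -28, "tz": 0, "rx": 0, "ry": 0, "rz": 0}, {"tx": 40, "ty": 0, "tz": 0, "rx": 0, "ry": 0, "rz": 0}, {"tx": 0, "ty": 0, "tz": 0, "rx": 0, "ry": 0, "rz": 0}]'

```text
time: 20.0
tool_pos: [646.6, -67.8, 105.1]
tcp_rot: [-3.141, 0.005, -3.116]
contact_force: [-0.0, 0.8, -0.1]
grip_width: 0.2
finger_force: 0.0
```

Call:
carry_out --plan '[{"tx": -8, "ty": 0, "tz": -45, "rx": 0, "ry": 0, "rz": 0}, {"tx": 0, "ty": 0, "tz": -45, "rx": 0, "ry": 0, "rz": 0}, {"tx": 0, "ty": 0, "tz": 0, "rx": 0, "ry": 0, "rz": 0}, {"tx": 0, "ty": 5, "tz": 0, "rx": 0, "ry": 0, "rz": 0}, {"tx": 0, "ty": 5, "tz": 0, "rx": 0, "ry": 0, "rz": 0}, {"tx": 0, "ty": 3, "tz": 0, "rx": 0, "ry": 0, "rz": 0}, {"tx": 0, "ty": 2, "tz": 0, "rx": 0, "ry": 0, "rz": 0}]'

```text
time: 20.7
tool_pos: [635.6, -50.9, 17.4]
tcp_rot: [-3.141, 0.003, -3.114]
contact_force: [-0.3, 0.3, -0.5]
grip_width: 0.5
finger_force: 0.0
```

Call:
carry_out --plan '[{"tx": 0, "ty": 1, "tz": 0, "rx": 0, "ry": 0, "rz": 0}, {"tx": 0, "ty": 1, "tz": 0, "rx": 0, "ry": 0, "rz": 0}, {"tx": 0, "ty": 1, "tz": 0, "rx": 0, "ry": 0, "rz": 0}]'

```text
time: 21.0
tool_pos: [634.6, -48.4, 15.5]
tcp_rot: [3.142, 0.0, -3.115]
contact_force: [-0.2, 0.3, 1.3]
grip_width: 0.6
finger_force: 0.0
```

Call:
carry_out --plan '[{"tx": 0, "ty": 1, "tz": 0, "rx": 0, "ry": 0, "rz": 0}, {"tx": 0, "ty": 1, "tz": 0, "rx": 0, "ry": 0, "rz": 0}]'

```text
time: 21.2
tool_pos: [634.5, -47.2, 15.3]
tcp_rot: [-3.14, -0.0, -3.114]
contact_force: [-1.1, -6.7, 0.2]
grip_width: 0.4
finger_force: 3.3
```

Call:
carry_out --plan '[{"tx": 0, "ty": 1, "tz": 0, "rx": 0, "ry": 0, "rz": 0}, {"tx": 0, "ty": 1, "tz": 0, "rx": 0, "ry": 0, "rz": 0}, {"tx": 0, "ty": 0.5, "tz": 0, "rx": 0, "ry": 0, "rz": 0}]'

```text
time: 21.5
tool_pos: [634.5, -47.1, 15.4]
tcp_rot: [-3.137, -0.0, -3.114]
contact_force: [-1.4, -14.1, -0.3]
grip_width: 0.4
finger_force: 7.1
```

Call:
carry_out --plan '[{"tx": 0, "ty": -6, "tz": 0, "rx": 0, "ry": 0, "rz": 0}, {"tx": 0, "ty": -12, "tz": 0, "rx": 0, "ry": 0, "rz": 0}, {"tx": 0, "ty": 0, "tz": 45, "rx": 0, "ry": 0, "rz": 0}, {"tx": 0, "ty": 0, "tz": 45, "rx": 0, "ry": 0, "rz": 0}, {"tx": -40, "ty": 0, "tz": 0, "rx": 0, "ry": 0, "rz": 0}, {"tx": -40, "ty": -20, "tz": 0, "rx": 0, "ry": 0, "rz": 0}, {"tx": -40, "ty": -30, "tz": 0, "rx": 0, "ry": 0, "rz": 0}, {"tx": -40, "ty": -30, "tz": 0, "rx": 0, "ry": 0, "rz": 0}, {"tx": 0, "ty": 0, "tz": 0, "rx": 0, "ry": 0, "rz": 0}]'

```text
time: 22.4
tool_pos: [470.1, -144.2, 105.3]
tcp_rot: [3.141, -0.003, -3.119]
contact_force: [-0.0, 0.7, 0.1]
grip_width: 0.1
finger_force: 0.0
```

```bash
python3 - <<'E'
from h import *
np.set_printoptions(precision=1,suppress=True)
im=bot.capture("top")[:,:,::-1].copy()
cv2.imwrite("pics/t6.png",cv2.resize(im[145:215,275:375],None,fx=8,fy=8,interpolation=cv2.INTER_CUBIC))
hsv=cv2.cvtColor(im,cv2.COLOR_BGR2HSV).astype(int); H,S,V=[hsv[...,i] for i in range(3)]
roi=np.zeros(H.shape,bool); roi[145:215,275:375]=1
for n,k,z in(("steel",(S<60)&(V>100),35),("red",((H<6)|(H>174))&(S>200)&(V>70),39)):
    for s,c,r in comps(k&roi,150): print(n,s[4],c,ray("top",c,z)[0][:2],ray("top",cv2.boxPoints(r),z)[:,:2].round(1).tolist())
E
```

```text
steel 183 [355.4 169.3] [ 679.6 -110.7] [[684.4, -54.0], [688.1, -164.6], [674.6, -164.9], [670.9, -54.4]]
steel 460 [308.  186.5] [628.9  26.6] [[659.7, 55.9], [659.8, -2.2], [598.3, -2.5], [598.2, 55.3]]
red 200 [325.6 178.4] [652.1 -24.3] [[703.3, -13.7], [703.3, -45.6], [606.6, -45.8], [606.5, -14.1]]
```

View pics/t6.png

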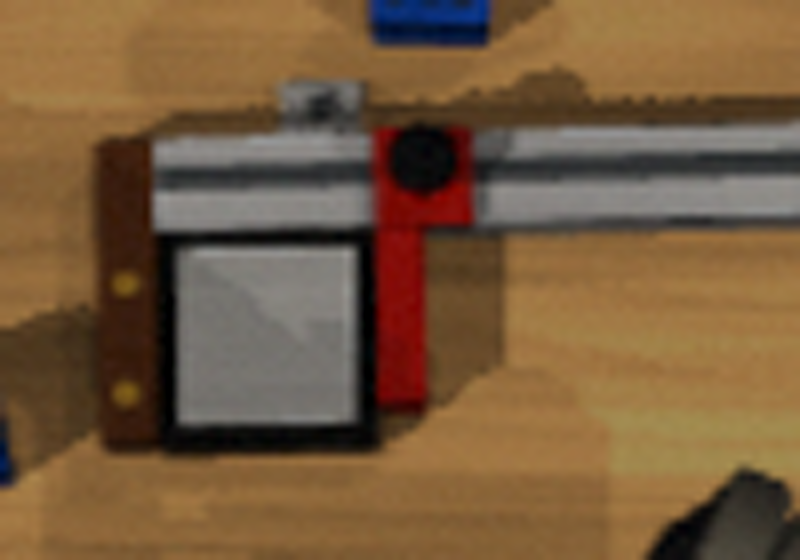

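The strip is gone and the block sits flush in the corner. It measures (628.9, 26.6) against home at about (629, 28), and the red stop's face touches it. The arm is clear, so I hand the job in.

```bash
python3 -c "
from plant import bot
print(bot.close_job())"
```

```text
the job is handed in; nothing more can be done
None
```

The block sits flush against the long fence and the end stop, with the red stop touching it; the job was handed in at about 22 s, and no verdict came back.

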